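Unload the glass dryer and prop its lid ajar on the stay

TASK

The worktop glass dryer has finished: swing its lid right back until it rests open by itself, take the dry glass out and set it down gently, upright, in the wooden tray beside the two glasses there, without knocking those over or out of place. Leave the dryer airing with its lid ajar: with the lid back, flip the stay up past upright as far as it goes, then ease the lid down by hand until it rests on the tip of the stay and only then let go: do not let it drop and do not force it down on the stay.

Things in the scene. Friction and masses are not known exactly. Their poses are not given: they have to be found in the camera images.
- lid (a joint): hinge of the dryer's lid, rad: 0 shut, grows as it opens; the stop is at 1.75, just past upright, where it rests open by itself; anywhere below upright it falls shut unless held or propped. The lid weighs 0.25 to 0.5 kg
- lid_hinge (a point): middle of the lid's hinge line, on the back rim of the dryer, 118 mm above the worktop; fixed to the lid, so it turns with it: y runs along the hinge line to the left, and with the lid shut x points from the front of the dryer to its back and z up; the lid extends along -x, and opening turns it about +y (the -x side goes up). The lid is a white frame 178 x 266 x 12 mm with a clear window; its front rail, 36 mm deep, is what the stay bears on from below
- lid_handle (a point): middle of the steel handle bar of the lid, 12 mm thick and 104 mm long, parallel to the hinge line, 214 mm from it (and 6 mm above the plane through it, lid shut); it stands off the lid's front edge with a clear gap of 30 mm for a finger; z is square to the lid. Lid shut, the bar is 124 mm above the worktop
- stay (a joint): hinge of the stay, rad: 0 lying flat behind the front wall of the dryer, 1.57 upright, stop at 1.71, a little past upright; a friction washer lets it stay wherever it is left, about 0.6 N at its knob moves it
- stay_pivot (a point): pivot of the stay, left end of the dryer's front, 142 mm in front of the lid's hinge line and 100 mm left of its middle, 8 mm below it (110 mm above the worktop); turns with the stay: -y runs from the pivot along the stay to its tip (lying: to the right along the front wall; upright: up), x runs front to back and is the axis of the pivot
- stay_grip (a point): black round knob to grip the stay by, 14 mm ball, 54 mm from the pivot; lying: 110 mm above the worktop, 26 mm above the front rim (10 mm thick, inner face 8 mm before the stay). The stay: 9 mm tube up to the knob, then a 6 mm telescopic rod with an 11 mm soft rubber ball tip (gives 1 mm for 3 N), its centre 74 to 96 mm from the pivot, clamped, how far is not told: the lid rests on it at 0.44 to 0.59 rad, to be felt
- glass_center (a point): centre of the printed glass tumbler in the dryer, 62 mm across and 94 mm high, half-way up (47 mm above its foot); z up along its axis; 0.17 to 0.27 kg. It stands on the dryer's floor, 16 mm above the worktop; the inside of the dryer is 140 x 250 mm, its side and back walls 118 mm high, its middle 80 mm in front of the hinge line
- tray: wooden tray 180 x 240 mm, origin in the middle of its underside; floor 8 mm high, long edges (at its +-x) 30 mm, ends (at its +-y) 38 mm high, edges 8 mm thick. The -y end holds the two other glasses, the +y half is free: the middle of the free place is 0.045 along its +y
- tray_glass_a: printed glass 72 mm across, 94 mm high, standing in the tray about 0.042 along the tray's x and 0.068 along its -y; origin at the middle of its foot
- tray_glass_b: printed glass 66 mm across, 90 mm high, standing in the tray about 0.042 along the tray's -x and 0.068 along its -y; origin at the middle of its foot
Not all that is in view belongs to the job. What is shaped like the tray_glass_b but pink or turquoise is not meant. Leave any red look-alike of the tray_glass_a alone.

How it is judged (in metres and radians):
On the way, in this order (a step that is already met when the one before it is completed fails the run):
1. the lid is swung right back to its stop (value of joint lid above 1.65 rad and velocity of joint lid below 0.2 rad/s), for 0.2 s.
2. the stay is flipped up past upright, the lid being back (value of joint stay above 1.6 rad and value of joint lid above 1.3 rad), for 0.2 s.
3. the lid is eased down onto the stay, still in the fingers when it comes to bear on it (value of joint stay above 1.6 rad and value of joint lid below 0.66 rad and contact force between lid_c0 and anything else above 0.2 N and contact force between the fingers and lid above 0.2 N), for 0.05 s.
At the end, for the whole second after the job is handed in: The stay is up past upright (over 1.6 rad) and the lid rests still with its weight on the stay's tip, ajar at 0.36 to 0.64 rad; the glass stands still and upright (within 0.08 rad) on the tray's floor inside its edges, and the two other glasses stand upright (value of joint stay above 1.6 rad and value of joint lid between 0.36 and 0.64 rad and contact force between lid_c0 and anything else above 0.4 N and velocity of joint lid between -0.05 and 0.05 rad/s and x of glass_center in the frame of tray between -0.065 and 0.065 m and y of glass_center in the frame of tray between -0.09 and 0.09 m and z of glass_center in the frame of tray between 0.05 and 0.06 m and angle between each of glass_center, tray_glass_a, tray_glass_b's own z axis and vertical below 0.08 rad and linear speed of glass below 0.02 m/s); the robot touches nothing.
It fails at once if the lid is let fall (faster than 1.4 rad/s out of the fingers) (velocity of joint lid below -1.4 rad/s and contact force between the fingers and lid below 0.5 N).
It fails at once if the lid is forced down on the stay (its front rail pressed with more than 15 N) (contact force between lid_c0 and anything else above 15 N).
It fails at once if the glass is let fall (over 0.6 m/s out of the fingers) (linear speed of glass above 0.6 m/s and contact force between the fingers and glass below 0.5 N).
It fails at once if the glass is tipped over (angle between glass_center's own z axis and vertical above 0.7 rad).
It fails at once if a glass in the tray is shifted by more than 30 mm or tipped (distance of any of tray_glass_a, tray_glass_b from where it was at the start of the episode above 0.03 m or angle between any of tray_glass_a, tray_glass_b's own z axis and vertical above 0.4 rad).
It also fails if it takes over 72 s, if anything falls off the work surface, if the arm or the gripper's body presses on something with over 40 N, if the wrist force passes 120 N, or if a joint passes its speed limit or range.

ROBOT

A 6-joint arm with a two-finger parallel gripper is mounted at the origin on a cart in front of the work surface, level with it; the furniture and walls round the work are solid. World frame = base frame: x ahead of the robot, y to its left, z up, the work surface at z = 0. Lengths are in mm, angles in rad, forces in N, time in s.
With the tool pointing down it reaches from about 350 to 875 mm from the base axis. Payload 15.5 kg.
Tool frame: the origin (TCP) lies midway between the tips of the shut fingers; the grasp point (between the pads) lies 19 mm behind it; z points along the fingers, y is the line along which they close (so a half turn about z gives the same grasp; the last joint's range is limited). The gripper opens to 85 mm and grips with 20 to 120 N. Pads are 22 mm wide; open, the fingers measure 114 mm over their backs; the gripper's body (76 mm by 85 mm) begins 54 mm behind the grasp point. The pads swing forward as they close: fully open they stand 13 mm farther back than shut.
Start: joints at [-1.26, 0.494, 1.345, -0, 1.302, -0.096], TCP at [246.722, -574.243, 231.277] pointing down, gripper open.
Joint ranges: [-2.91, 2.91], [-0.82, 2.16], [0.22, 2.67], [-1.22, 4.37], [0.12, 2.79], [-3.08, 3.08]. Speed limits (rad/s): [1.89, 1.89, 2.57, 3.01, 3.01, 3.01].

INTERFACE

Orientations are given as a 3x3 rotation matrix whose columns are the frame's x, y, z axes.
In Python, from rig import r gives the robot as it stands.
- The arm moves only by the shell command python3 -m handwheel 'ROWS'. ROWS is text: rows parted by semicolons, each of 5 numbers parted by spaces: the gripper's target within -1 to 1 (fully open at 1, half-way at 0, shut at -1), then the shift along the tool's x, y, z in cm, then the turn about the tool's z in rad. In form: claw dx dy dz yaw; .... A call has 1 to 10 rows; each row shifts and turns the commanded pose from where the row before left it, along the tool's axes as they then stand; what a row does not reach is not made up. A row lasts 1/12 s, in which the tool goes at most 41.7 mm and 7.16 degrees, less where a joint would pass 70% of its speed; a pose out of reach is approached as far as the arm can. A call is refused whole if a number of a shift passes 4.17 or a number of a turn 0.125, either way. A call with a gripper value outside its range is refused whole. The fingers move at their own pace and stop on an object; the grip force is fixed at half the most. Time passes only in rows, so rows that do not move let the fingers close. It gives the time, the measured TCP pose, the force, the opening and the grip force at its end, in the units of the state.
- r.sense(): the state, without advancing time (a new reading comes with each control period).
- r.snapshot(name): name is "side" or "top" or "wrist"; returns a dict with "pixels" (400x640x3 uint8, red, green, blue), "K" (3x3 intrinsics, pixels), "R" (3x3) and "t" (3): a world point X has camera coordinates R X + t; the wrist camera has in their place "hand_eye" (4x4, takes a point from camera to tool coordinates, whose origin is the TCP and whose axes are the flange's). Camera axes: x right, y down, z forward; pixel columns grow to the right and rows downward; lengths in mm; the calibration is good to about 2 mm. A picture is of the moment at which its call begins: read the wrist's pose just before it. There is no depth.
- r.job_done(): hands the job in; it is judged then, once.
Trained networks look in a picture, given as the dict that the camera call returned (one of the last four; its "shot" number tells which), for a name from the list of things; names that differ only in an ending like _2 or _b are one class to them, and where a whole thing is asked for, a point or a joint stands for the part that bears it (a point fixed in the world has none). Each returns a list of dicts, best first, with "p" (0 to 1); they miss things now and then, are a little off and sometimes report something else, mostly with a low value. They report only what shows in the picture. A call takes as long as a camera call. They do not tell look-alikes from the thing itself.
- r.find_in(picture, query): "bbox" ([centre column, centre row, width, height] in pixels, round what is visible of it).
The state is a dict: "clock": time; "qpos": joint angles; "qvel": joint speeds; "joint_efforts": joint torques, N m; "position": TCP position; "ee_rot": TCP orientation; "ft_force": force on the tool from outside, world axes, zero at the start; "ft_torque": the same for the moment, N m; "finger_gap": finger opening in mm; "finger_force": force on a finger pad.
Only numpy, scipy, OpenCV 4.12 (cv2) and the standard library are available. Lean on these libraries where they do the work, as an engineer would, in place of code of your own. Each camera call takes 0.05 s, during which the arm holds its last target. There are 200 camera calls.

## Working session

There is one attempt and no reset: what is moved stays moved. The work goes in short steps, Python scripts to look and compute and a shell command to move; the robot and the scene stay as the last step left them, time stands still between calls to the robot, and variables do not carry over. Pictures are saved under pics/ and viewed, at most 10 in all, crops included, and the job is handed in when it is done.

```bash
mkdir -p pics; ls; cat > h.py <<'E'
from rig import r
import numpy as np, cv2
def save(p,n): cv2.imwrite('pics/'+n+'.png',cv2.cvtColor(p['pixels'],cv2.COLOR_RGB2BGR))
def ray(p,u,v,s=None):
    d=np.linalg.inv(p['K'])@[u,v,1]
    if 'R' in p: return -p['R'].T@p['t'], p['R'].T@d
    H=np.array(p['hand_eye']); R=np.array(s['ee_rot']).reshape(3,3)
    return R@H[:3,3]+s['position'], R@H[:3,:3]@d
def atz(p,u,v,z,s=None):
    o,d=ray(p,u,v,s); return o+d*(z-o[2])/d[2]
def tri(*rs):
    A=0;b=0
    for o,d in rs:
        d=d/np.linalg.norm(d);M=np.eye(3)-np.outer(d,d);A=A+M;b=b+M@o
    return np.linalg.solve(A,b)
E
python3 - <<'E'
from h import *
np.set_printoptions(precision=1,suppress=True)
ps={}
for n in ('top','side'):
    p=ps[n]=r.snapshot(n); save(p,n)
    print(n,'cam',-p['R'].T@p['t'], 'fwd',p['R'][2])
    for q in ('lid_handle','lid_hinge','stay_grip','glass_center','tray','tray_glass_a'):
        for f in r.find_in(p,q)[:4]: print(q,np.array(f['bbox']),round(f['p'],2))
print(r.sense())
cv2.imwrite('pics/both.png',cv2.resize(np.vstack([cv2.cvtColor(ps[n]['pixels'],cv2.COLOR_RGB2BGR) for n in ps]),(480,600)))
E
```

```text
pics
top cam [ 249.4 -214.8 1552.2] fwd [ 0.2  0.  -1. ]
lid_handle [252.8 181.8  71.7  63. ] 0.73
lid_hinge [254.6 184.7  71.1  59.3] 0.9
tray [369.9 219.1  62.6  58. ] 0.76
tray_glass_a [427.3 214.8  19.4  17.2] 0.85
tray_glass_a [343.1 159.4  18.6  26.8] 0.76
tray_glass_a [423.8 243.7  23.9  21.7] 0.68
tray_glass_a [445.  192.9  28.3  23.6] 0.61
side cam [-317.6 -683.9 1309.4] fwd [ 0.5  0.3 -0.8]
lid_handle [249.9 179.7  37.9  18.5] 0.7
lid_hinge [248.6 178.8  40.5  19.1] 0.65
tray_glass_a [426.7 255.2  28.6  25.7] 0.9
tray_glass_a [348.5 258.1  19.2  29.9] 0.82
tray_glass_a [358.9 242.9  13.9  21.1] 0.65
tray_glass_a [380.  287.4  21.   24.9] 0.59
{'clock': 0.7, 'qpos': array([-1.3,  0.5,  1.3, -0. ,  1.3, -0.1]), 'qvel': array([-0.,  0., -0., -0.,  0.,  0.]), 'joint_efforts': array([  0. , -88.2, -38.4,  -0. ,   0. ,   0. ]), 'position': array([ 246.7, -574.2,  231.3]), 'ee_rot': array([[ 0.9,  0.4,  0. ],
       [ 0.4, -0.9, -0. ],
       [-0. ,  0. , -1. ]]), 'ft_force': array([-0.4, -0.1, -0.2]), 'ft_torque': array([-0.,  0.,  0.]), 'finger_force': 0.0, 'finger_gap': 84.86591621294625}
```

View pics/top.png

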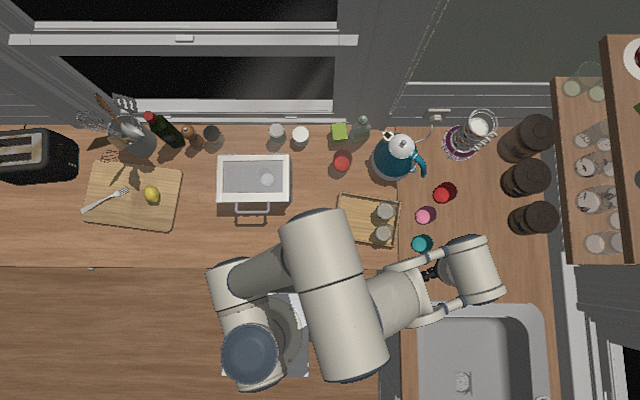

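View pics/side.png

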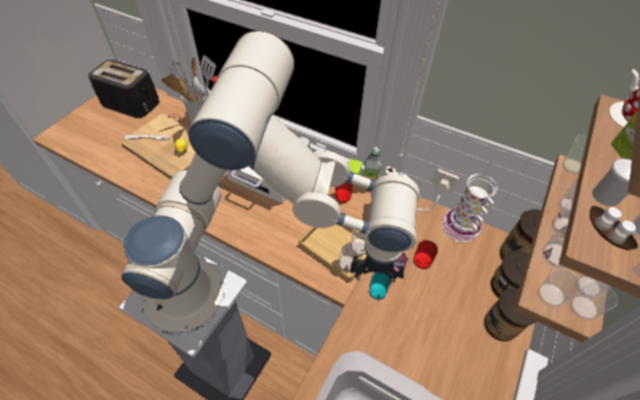

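Top view: dryer lid corners about (217,155), (290,154), (290,202), (216,202); handle bar at about (252,213). The tray is at (338–400, 193–247), with its two glasses at the right end, at (385,211) and (383,233). The side view is mostly hidden by the arm.

```bash
python3 - <<'E'
from h import *
np.set_printoptions(precision=1,suppress=True)
p=r.snapshot('top')
im=cv2.cvtColor(p['pixels'],cv2.COLOR_RGB2BGR)
cv2.imwrite('pics/z.png',cv2.resize(im[145:255,205:405],None,fx=4,fy=4,interpolation=cv2.INTER_CUBIC))
for n,u,v,z in [('bl',217,155,124),('br',290,154,124),('fr',290,202,124),('fl',216,202,124),('handle',252.5,212,130),('tray1',345,194,30),('tray2',400,200,30),('tray3',393,247,30),('tray4',338,239,30),('ga',385,208,100),('gb',383,231,100),('dglass',267,179,110)]:
    print(n,atz(p,u,v,z))
print(np.array(r.snapshot('wrist')['hand_eye']))
E
```

```text
bl [652.8 181.7 124. ]
br [658.1 -88.4 124. ]
fr [478.6 -92.2 124. ]
fl [476.8 176.2 124. ]
handle [440.4  41.3 130. ]
tray1 [ 526.4 -296.    30. ]
tray2 [ 504.4 -507.4   30. ]
tray3 [ 324.4 -476.5   30. ]
tray4 [ 352.9 -269.1   30. ]
ga [ 462.6 -438.4  100. ]
gb [ 378.3 -429.6  100. ]
dglass [566.2  -4.2 110. ]
[[   0.    -1.    -0.3   73.4]
 [   1.     0.    -0.    -1. ]
 [   0.    -0.3    1.  -142.9]
 [   0.     0.     0.     1. ]]
```

View pics/z.png

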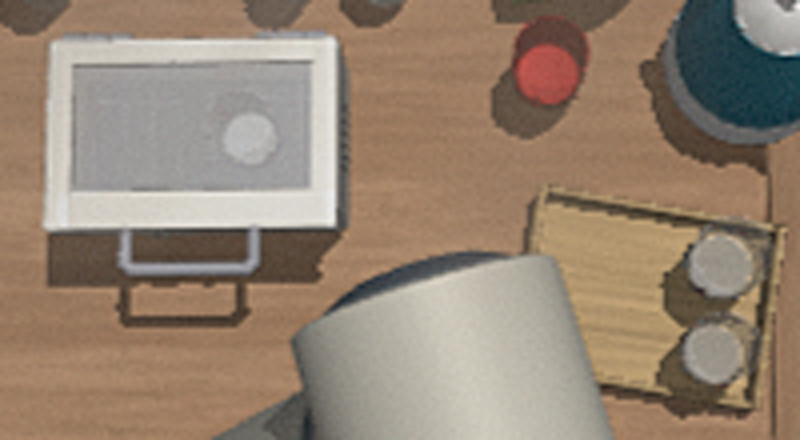

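```bash
python3 -m handwheel '1 0 0 -1 -0.116;1 0 0 -1 -0.116;1 0 0 -1 -0.116;1 0 0 -1 -0.116;1 0 0 -1 -0.116;1 0 0 -1 -0.116;1 0 0 -1 -0.116;1 0 0 -1 -0.116;1 0 0 -1 -0.116;1 0 0 -1 -0.116'; python3 -m handwheel '0.5 3.9 1.3 0 0;0 3.9 1.3 0 0;-.3 3.9 1.3 0 0;-.3 3.9 1.3 0 0;-.3 3.9 1.3 0 0;-.3 3.9 1.3 0 0;-.3 3.9 1.3 0 0;-.3 3.9 1.3 0 0;-.3 3.9 1.3 0 0;-.3 3.9 1.3 0 0'; python3 -m handwheel '-.3 3.9 1 0 0;-.3 3.9 1 0 0;-.3 3.9 1 0 0;-.3 3.9 1 0 0;-.3 3.9 1 0 0;-.3 0 0 0 0'
python3 -c "from h import *;np.set_printoptions(precision=3,suppress=True);print(r.sense())"
```

```text
clock: 1.63
position: [246.7, -574.2, 331.8]
ee_rot: [[-0.001, 1.0, -0.0], [1.0, 0.001, 0.0], [0.0, -0.0, -1.0]]
ft_force: [-1.2, -0.8, -0.0]
finger_gap: 85.6
finger_force: 0.0
clock: 2.47
position: [378.8, -183.1, 331.5]
ee_rot: [[0.005, 1.0, 0.001], [1.0, -0.005, -0.0], [-0.0, 0.001, -1.0]]
ft_force: [1.4, -1.1, 0.8]
finger_gap: 30.0
finger_force: 0.0
clock: 2.97
position: [430.5, 15.7, 331.5]
ee_rot: [[-0.001, 1.0, 0.001], [1.0, 0.001, 0.002], [0.002, 0.001, -1.0]]
ft_force: [0.4, -0.2, -0.8]
finger_gap: 29.7
finger_force: 0.0
{'clock': 2.9667, 'qpos': array([-0.104,  0.114,  1.631,  0.002,  1.396, -0.105]), 'qvel': array([-0.121, -0.011,  0.016, -0.034, -0.   , -0.151]), 'joint_efforts': array([  8.   , -51.803, -41.539,   0.278,  -0.035,   3.45 ]), 'position': array([430.457,  15.74 , 331.462]), 'ee_rot': array([[-0.001,  1.   ,  0.001],
       [ 1.   ,  0.001,  0.002],
       [ 0.002,  0.001, -1.   ]]), 'ft_force': array([ 0.359, -0.232, -0.831]), 'ft_torque': array([-0.041,  0.022, -0.024]), 'finger_force': 0.0, 'finger_gap': 29.678267158786195}
```

Now I'll take a close look with the wrist camera, plus a clear top view of the tray.

```bash
python3 - <<'E'
from h import *
np.set_printoptions(precision=1,suppress=True)
s=r.sense(); w=r.snapshot('wrist'); t=r.snapshot('top')
a=cv2.cvtColor(w['pixels'],cv2.COLOR_RGB2BGR); b=cv2.resize(cv2.cvtColor(t['pixels'],cv2.COLOR_RGB2BGR)[180:260,320:420],None,fx=4,fy=4)[:200*2]
c=np.zeros((600,800,3),np.uint8); c[:400,:640]=a
b=cv2.resize(b,(250,200)); c[400:,:250]=b
cv2.imwrite('pics/w1.png',c)
import pickle; pickle.dump((s,w,t),open('w1.pkl','wb'))
E
```

```text
(no output)
```

View pics/w1.png

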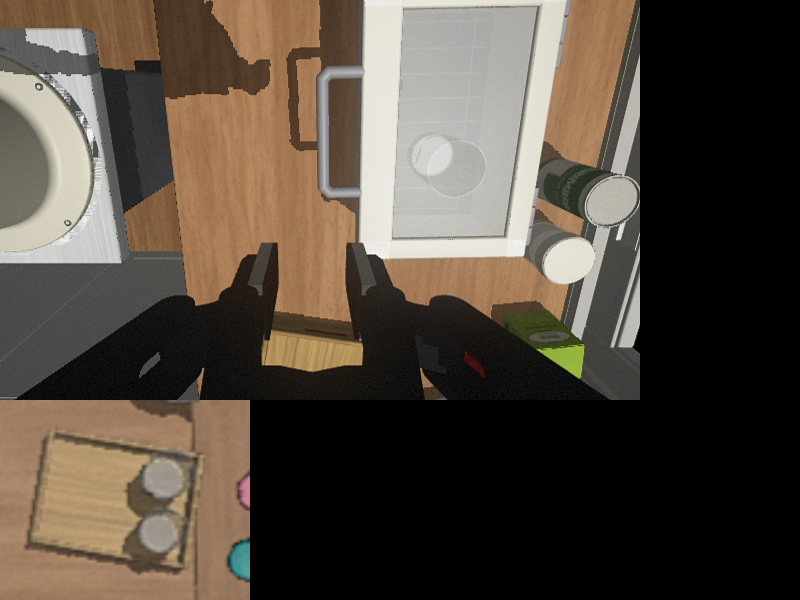

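```bash
python3 - <<'E'
from h import *
import pickle
np.set_printoptions(precision=1,suppress=True)
s,w,t=pickle.load(open('w1.pkl','rb'))
for n,u,v,z in [('h1',324,72,124),('h2',324,193,124),('h',324,131,124),('fr',363,257,124),('br',525,257,124),('br118',525,257,118),('rim',457,168,110),('foot',432,154,20)]: print(n,atz(w,u,v,z,s))
print('h tri',tri(ray(w,324,131,s),ray(t,252.3,212)))
for n,u,v,z in [('t1',340.8,192.8,34),('t2',401.2,201.6,34),('t3',394,246.8,34),('t4',332,237.6,34),('a',384.8,211.2,94),('b',383.2,233.2,90)]: print(n,atz(t,u,v,z))
E
```

```text
h1 [441.3 104.4 124. ]
h2 [442.6 -13.  124. ]
h [441.9  50.  124. ]
fr [485.7 -85.3 124. ]
br [661.4 -85.2 124. ]
br118 [665.4 -88.2 118. ]
rim [581.8  10.2 110. ]
foot [585.    8.9  20. ]
h tri [443.4  47.2 102.3]
t1 [ 530.3 -279.6   34. ]
t2 [ 497.5 -511.1   34. ]
t3 [ 325.  -479.6   34. ]
t4 [ 357.7 -246.3   34. ]
a [ 451.6 -438.4   94. ]
b [ 371.2 -431.6   90. ]
```

```bash
python3 -m handwheel '-.3 1.5 0.6 0 0;-.3 1.4 0.55 2 0;-.3 0 0 3 0;-.3 0 0 3 0;-.3 0 0 3 0;-.3 0 0 3 0;-.3 0 0 2 0;-.3 0 0 0 0'
python3 - <<'E'
from h import *
s=r.sense(); w=r.snapshot('wrist'); save(w,'w2'); print(s['position'],s['ft_force'])
E
```

```text
clock: 3.73
position: [439.2, 37.5, 168.3]
ee_rot: [[0.007, 1.0, -0.006], [1.0, -0.007, 0.0], [0.0, -0.006, -1.0]]
ft_force: [-0.7, -0.4, -0.1]
finger_gap: 30.0
finger_force: 0.0
[439.22512072  37.49172265 168.32510135] [-0.69978355 -0.42139345 -0.10478639]
```

View pics/w2.png

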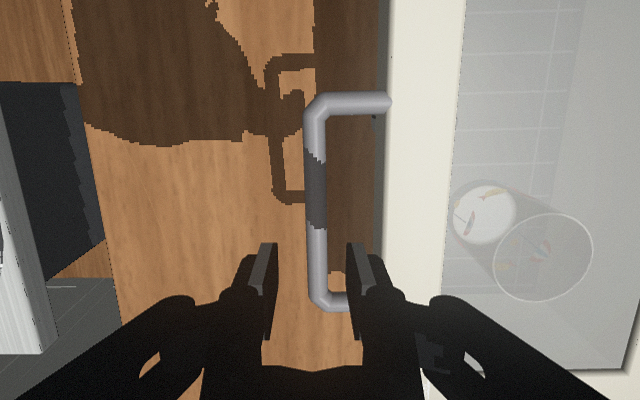

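The bar is at column 315, between the finger tips, which are centred near column 313. Its ends are at rows 95 and 305, so I'm descending.

```bash
python3 -m handwheel '-.3 0.8 0.2 0 0;-.3 0 0 2 0;-.3 0 0 2 0;-.3 0 0 1.5 0;-.3 0 0 .8 0;-.3 0 0 0 0;-.3 0 0 0 0'; python3 -m handwheel '-1 0 0 0 0;-1 0 0 0 0;-1 0 0 0 0;-1 0 0 0 0;-1 0 0 0 0;-1 0 0 0 0'
```

```text
clock: 4.37
position: [444.0, 46.8, 109.2]
ee_rot: [[0.005, 1.0, 0.001], [1.0, -0.005, -0.0], [-0.0, 0.001, -1.0]]
ft_force: [0.4, 0.2, 0.6]
finger_gap: 29.8
finger_force: 0.0
clock: 4.87
position: [441.4, 46.8, 109.1]
ee_rot: [[0.005, 1.0, -0.003], [1.0, -0.005, -0.0], [-0.0, -0.003, -1.0]]
ft_force: [-13.3, 0.4, 14.2]
finger_gap: 9.7
finger_force: 58.5
```

```bash
python3 -m handwheel '-.3 0 -0.25 0 0;-.3 0 0 0 0;-.3 0 0 0.6 0;-.3 0 0 0 0;-1 0 0 0 0;-1 0 0 0 0;-1 0 0 0 0;-1 0 0 0 0;-1 0 0 0 0'
```

```text
clock: 5.62
position: [441.2, 46.8, 102.3]
ee_rot: [[0.005, 1.0, 0.001], [1.0, -0.005, -0.0], [-0.0, 0.001, -1.0]]
ft_force: [3.2, -0.0, -1.9]
finger_gap: 10.1
finger_force: 58.3
```

```bash
python3 -m handwheel '-1 0 .17 -2.13 0;-1 0 .38 -2.11 0;-1 0 .59 -2.06 0;-1 0 .79 -1.99 0;-1 0 0 0 0;-1 0 0 0 0'
```

```text
clock: 6.12
position: [460.2, 47.0, 186.1]
ee_rot: [[0.005, 1.0, 0.001], [1.0, -0.005, 0.0], [0.0, 0.001, -1.0]]
ft_force: [-0.1, 3.4, -1.0]
finger_gap: 10.3
finger_force: 59.1
```

```bash
python3 -m handwheel '-1 0 .98 -1.9 0;-1 0 1.17 -1.79 0;-1 0 1.34 -1.67 0;-1 0 1.5 -1.52 0;-1 0 0 0 0;-1 0 0 0 0'; python3 -m handwheel '-1 0 1.65 -1.37 0;-1 0 1.78 -1.2 0;-1 0 1.89 -1.01 0;-1 0 1.98 -.82 0;-1 0 0 0 0;-1 0 0 0 0'
```

```text
clock: 6.62
position: [507.0, 47.7, 254.6]
ee_rot: [[0.005, 1.0, -0.006], [1.0, -0.005, 0.002], [0.002, -0.006, -1.0]]
ft_force: [-27.4, 10.8, 24.2]
finger_gap: 10.0
finger_force: 60.9
clock: 7.12
position: [583.8, 46.7, 299.5]
ee_rot: [[0.005, 1.0, 0.002], [1.0, -0.005, 0.001], [0.001, 0.002, -1.0]]
ft_force: [-8.9, 5.4, 22.4]
finger_gap: 9.9
finger_force: 64.9
```

```bash
python3 -m handwheel '-1 0 0 -.15 0;-1 0 2.05 -.62 0;-1 0 2.1 -.41 0;-1 0 2.13 -.2 0;-1 0 0 0 0;-1 0 0 0 0'; python3 -m handwheel '-1 0 1.07 0 0;-1 0 1.07 0.03 0;-1 0 1.07 .1 0;-1 0 1.07 .13 0;-1 0 0 0 0;-1 0 0 0 0'
```

```text
clock: 7.62
position: [647.1, 46.8, 312.6]
ee_rot: [[0.004, 1.0, 0.002], [1.0, -0.004, 0.002], [0.002, 0.002, -1.0]]
ft_force: [-1.0, 7.4, 13.5]
finger_gap: 10.0
finger_force: 62.8
clock: 8.12
position: [689.1, 47.2, 308.8]
ee_rot: [[0.004, 1.0, 0.0], [1.0, -0.004, 0.002], [0.002, 0.0, -1.0]]
ft_force: [1.0, 12.2, 1.8]
finger_gap: 10.3
finger_force: 63.8
```

```bash
python3 -m handwheel '-1 0 .5 .05 0;-1 0 .4 .05 0;-1 0 0 0 0;-1 0 0 0 0;-1 0 0 0 0'
```

```text
clock: 8.53
position: [697.2, 47.4, 307.3]
ee_rot: [[0.003, 1.0, -0.002], [1.0, -0.003, 0.003], [0.003, -0.002, -1.0]]
ft_force: [0.3, 12.0, -1.9]
finger_gap: 10.1
finger_force: 63.5
```

```bash
python3 -m handwheel '-1 0 .3 .05 0;-1 0 0 0 0;-.3 0 0 0 0;-.3 0 0 0 0;-.3 0 0 0 0;-.3 0 0 -1 0;-.3 0 0 -2 0;-.3 0 0 -2 0;-.3 0 0 -1 0;-.3 0 0 0 0'; python3 -m handwheel '-.3 -.35 -2.3 0 0;0 -.35 -2.3 0 0;0.5 -.35 -2.3 0 0;1 -.35 -2.3 0 0;1 -.35 -2.3 0 0;1 0 0 0 -.12;1 0 0 0 -.12;1 0 0 0 -.12;1 0 0 0 -.12;1 0 0 0 -.12'; python3 -m handwheel '1 0 0 0 -.121;1 0 0 0 -.121;1 0 0 0 -.121;1 0 0 0 -.121;1 0 0 0 -.121;1 0 0 0 -.121;1 0 0 0 -.121;1 0 0 0 -.121;1 0 0 0 0;1 0 0 0 0'
python3 - <<'E'
from h import *
s=r.sense(); w=r.snapshot('wrist'); save(w,'w3')
import pickle; pickle.dump((s,w),open('w3.pkl','wb'))
for q in ('glass_center','stay_grip','tray_glass_a'):
  for f in r.find_in(w,q)[:2]:print(q,f)
E
```

```text
clock: 9.37
position: [701.5, 45.3, 370.8]
ee_rot: [[0.005, 1.0, 0.005], [1.0, -0.005, -0.0], [-0.0, 0.005, -1.0]]
ft_force: [0.5, -0.1, 0.5]
finger_gap: 30.4
finger_force: 0.0
clock: 10.2
position: [585.1, 28.5, 366.7]
ee_rot: [[-0.565, 0.825, -0.001], [0.825, 0.565, 0.0], [0.001, -0.001, -1.0]]
ft_force: [-0.5, 0.3, -0.2]
finger_gap: 85.7
finger_force: 0.0
clock: 11.03
position: [585.3, 28.5, 367.0]
ee_rot: [[-1.0, 0.012, -0.001], [0.012, 1.0, 0.0], [0.001, 0.0, -1.0]]
ft_force: [0.3, 0.3, 0.0]
finger_gap: 85.7
finger_force: 0.0
glass_center {'bbox': [293.0, 150.0, 57.6, 58.0], 'p': 0.87}
stay_grip {'bbox': [382.2, 87.3, 94.6, 10.3], 'p': 0.66}
tray_glass_a {'bbox': [76.7, 204.6, 92.3, 69.0], 'p': 0.64}
```

View pics/w3.png

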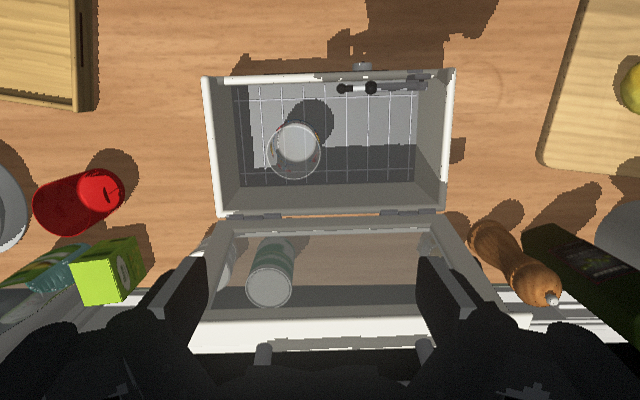

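The lid rests open. The glass rim is at about (294,153), with its foot at (296,142). The stay's knob is at (371,88) and its tip ball at (341,88).

```bash
python3 - <<'E'
from h import *
import pickle
np.set_printoptions(precision=1,suppress=True)
s,w=pickle.load(open('w3.pkl','rb'))
for n,u,v,z in [('rim',294,154,110),('foot',296,143,20),('knob',371,88,110),('tip',341,88,110),('rimBL',218,214,118),('rimBR',446,210,118),('FL',204,77,118),('FR',455,68,118)]: print(n,atz(w,u,v,z,s))
E
```

```text
rim [582.9   9.8 110. ]
foot [583.9   8.4  20. ]
knob [512.2  94.5 110. ]
tip [511.8  62.2 110. ]
rimBL [651.2 -80.4 118. ]
rimBR [649.4 185.6 118. ]
FL [499.2 -81.8 118. ]
FR [493.3 179.7 118. ]
```

```bash
python3 -m handwheel '1 .1 -1 1 0;1 .1 -.9 3 0;1 0 0 3.5 0;1 0 0 3.5 0;1 0 0 3.5 0;1 0 0 3.5 0;1 0 0 3.5 0;1 0 0 3 0;1 0 0 2 0;1 0 0 0 0'; python3 -m handwheel '1 0 0 2 0;1 0 0 1.5 0;1 0 0 0.5 0;1 0 0 0 0;-1 0 0 0 0;-1 0 0 0 0;-1 0 0 0 0;-1 0 0 0 0;-1 0 0 0 0;-1 0 0 0 0'
```

```text
clock: 12.07
position: [580.5, 9.1, 98.3]
ee_rot: [[-1.0, 0.009, -0.007], [0.009, 1.0, 0.0], [0.007, 0.0, -1.0]]
ft_force: [-0.5, -0.7, -0.8]
finger_gap: 85.5
finger_force: 0.0
clock: 12.9
position: [584.3, 9.3, 64.3]
ee_rot: [[-1.0, 0.008, 0.003], [0.008, 1.0, -0.001], [-0.003, -0.0, -1.0]]
ft_force: [-1.4, -2.4, 7.6]
finger_gap: 60.7
finger_force: 63.2
```

```bash
python3 -m handwheel '-1 0 0 -.5 0;-1 0 0 -1.5 0;-1 0 0 -2.5 0;-1 0 0 -2.5 0;-1 0 0 -2.5 0;-1 0 0 -2.5 0;-1 0 0 -2 0;-1 0 0 -1 0;-1 0.4 -1 0 0;-1 .8 -1.9 0 0'; python3 -m handwheel '-1 1.2 -2.7 0 0;-1 1.4 -3 0 0;-1 1.4 -3.2 0 0;-1 1.4 -3.2 0 0.05;-1 1.4 -3.2 0 .05;-1 1.4 -3.2 0 0.04;-1 1.4 -3.2 0 0;-1 1.2 -2.7 0 0;-1 1 -2 0 0;-1 .6 -1.2 0 0'; python3 -m handwheel '-1 .3 -.5 0 0;-1 0 0 0 0;-1 0 0 0 0'
python3 - <<'E'
from h import *
np.set_printoptions(precision=1,suppress=True)
s=r.sense(); w=r.snapshot('wrist'); t=r.snapshot('top'); print(s['position'],s['finger_gap'])
a=cv2.cvtColor(w['pixels'],cv2.COLOR_RGB2BGR); b=cv2.cvtColor(t['pixels'],cv2.COLOR_RGB2BGR)[180:260,310:420]
c=np.zeros((600,640,3),np.uint8);c[:400]=a;c[400:,:275]=cv2.resize(b,(275,200));cv2.imwrite('pics/w4.png',c)
import pickle; pickle.dump((s,w),open('w4.pkl','wb'))
E
```

```text
clock: 13.73
position: [571.4, -18.7, 212.9]
ee_rot: [[-1.0, 0.006, 0.001], [0.006, 1.0, 0.0], [-0.001, 0.0, -1.0]]
ft_force: [0.6, 0.6, -2.9]
finger_gap: 60.2
finger_force: 65.4
clock: 14.57
position: [425.7, -287.0, 211.7]
ee_rot: [[-0.989, 0.149, -0.002], [0.149, 0.989, 0.001], [0.002, 0.0, -1.0]]
ft_force: [1.4, 0.6, -2.0]
finger_gap: 60.3
finger_force: 65.4
clock: 14.82
position: [424.2, -289.2, 212.2]
ee_rot: [[-0.989, 0.148, -0.001], [0.148, 0.989, 0.001], [0.001, 0.001, -1.0]]
ft_force: [0.5, 0.3, -2.4]
finger_gap: 60.3
finger_force: 65.4
[ 424.2 -289.2  212.2] 60.33730131256473
```

View pics/w4.png

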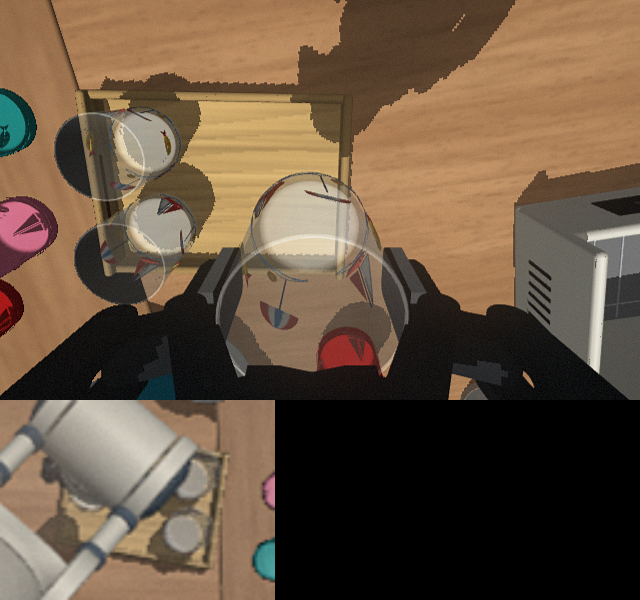

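```bash
python3 - <<'E'
from h import *
import pickle
np.set_printoptions(precision=1,suppress=True)
s,w=pickle.load(open('w4.pkl','rb'))
for n,u,v,z in [('f-',79,93,38),('f+',352,97,38),('b-',113,272,38),('fa',147,145,10),('fb',160,224,10),('rimb',100,156,90),('rima',120,263,94)]: print(n,atz(w,u,v,z,s))
E
```

```text
f- [ 325.8 -474.6   38. ]
f+ [ 363.5 -244.    38. ]
b- [ 495.3 -498.3   38. ]
fa [ 380. -443.   10.]
fb [ 461.6 -452.6   10. ]
rimb [ 376.  -441.9   90. ]
rima [ 462.7 -451.2   94. ]
```

```bash
python3 -m handwheel '-1 -.6 -1.1 0 0;-1 -.6 -1.2 0 0;-1 -.6 -1.05 1 0;-1 0 0 2.5 0;-1 0 0 3 0;-1 0 0 3 0;-1 0 0 2.5 0;-1 0 0 1 0;-1 0 0 .5 0;-1 0 0 0 0'; python3 -m handwheel '-1 0 0 .5 0;-1 0 0 .5 0;-1 0 0 .4 0;-1 0 0 0 0'
```

```text
clock: 15.75
position: [437.6, -325.4, 77.4]
ee_rot: [[-0.989, 0.147, -0.0], [0.147, 0.989, 0.0], [0.001, 0.0, -1.0]]
ft_force: [0.1, 0.6, -1.4]
finger_gap: 60.3
finger_force: 65.7
clock: 16.08
position: [437.3, -325.4, 63.5]
ee_rot: [[-0.989, 0.147, 0.0], [0.147, 0.989, -0.0], [-0.0, -0.0, -1.0]]
ft_force: [-0.1, 0.3, -2.7]
finger_gap: 60.0
finger_force: 65.7
```

```bash
for i in 1; do python3 -m handwheel '-1 0 0 .3 0;-1 0 0 .2 0;-1 0 0 .1 0;-1 0 0 0 0;-1 0 0 0 0' ; python3 -m handwheel '-1 0 0 .1 0;-1 0 0 0 0'; done
```

```text
clock: 16.5
position: [437.3, -325.5, 57.7]
ee_rot: [[-0.989, 0.147, 0.0], [0.147, 0.989, -0.0], [-0.0, -0.0, -1.0]]
ft_force: [0.4, 0.5, -1.1]
finger_gap: 60.5
finger_force: 65.7
clock: 16.67
position: [437.3, -325.4, 56.6]
ee_rot: [[-0.989, 0.147, 0.0], [0.147, 0.989, 0.0], [-0.0, 0.0, -1.0]]
ft_force: [0.3, -0.2, -2.3]
finger_gap: 60.3
finger_force: 65.7
```

```bash
python3 -m handwheel '-1 0 0 .08 0;-1 0 0 0 0;-1 0 0 0 0';python3 -m handwheel '-1 0 0 .08 0;-1 0 0 0 0;-1 0 0 0 0'
```

```text
clock: 16.92
position: [437.4, -325.6, 56.3]
ee_rot: [[-0.989, 0.147, 0.0], [0.147, 0.989, -0.0], [-0.001, -0.0, -1.0]]
ft_force: [-1.1, 0.8, 5.6]
finger_gap: 60.1
finger_force: 65.9
clock: 17.17
position: [437.6, -325.7, 56.2]
ee_rot: [[-0.989, 0.147, 0.001], [0.147, 0.989, -0.001], [-0.001, -0.001, -1.0]]
ft_force: [-3.8, 2.0, 20.6]
finger_gap: 60.2
finger_force: 66.3
```

```bash
python3 -m handwheel '-1 0 0 -.08 0;.6 0 0 0 0;.6 0 0 0 0;.7 0 0 0 0;1 0 0 0 0;1 0 0 0 0;1 0 0 -.3 0;1 0 0 -1 0;1 0 0 -2 0;1 0 0 -2 0'; python3 -m handwheel '1 0 0 -3 0;1 0 0 -3 0;1 0 0 -3 0.1;1 0 0 -2 .12;1 0 0 0 .12;1 0 0 0 .12;1 0 0 0 .12;1 0 0 0 .12;1 0 0 0 .12;1 0 0 0 .12'
python3 - <<'E'
from h import *
s=r.sense(); w=r.snapshot('wrist'); save(w,'w5')
E
```

```text
clock: 18.0
position: [437.0, -325.2, 109.8]
ee_rot: [[-0.989, 0.147, -0.001], [0.147, 0.989, 0.001], [0.001, 0.001, -1.0]]
ft_force: [0.7, 0.2, 0.5]
finger_gap: 85.5
finger_force: 0.0
clock: 18.83
position: [437.1, -325.3, 219.8]
ee_rot: [[-0.459, 0.888, 0.0], [0.888, 0.459, -0.0], [-0.0, 0.0, -1.0]]
ft_force: [0.7, 0.1, -0.5]
finger_gap: 85.4
finger_force: 0.0
```

View pics/w5.png

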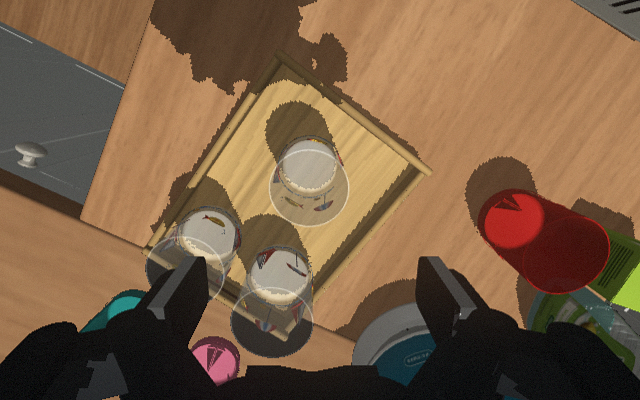

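The glass stands upright in the tray, foot near (308,165), well clear of the other two. Next is the stay knob.

```bash
python3 -m handwheel '0.5 0 0 0 .119;0 0 0 0 .119;0 0 0 0 .119;0 0 0 0 .119;0 1.5 .3 0 0;0 3 .6 0 0;0 4 .7 0 0;0 4 .7 0 0;0 4 .7 0 0;0 4 .7 0 0'; python3 -m handwheel '-.1 4 .7 0 0;-.1 4 .7 0 0;-.1 4 .7 0 0;-.1 4 .7 0 0;-.1 3 .6 0 0;-.1 1.5 .3 0 0;-.1 .7 0 0 0;-.1 0 0 0 0;-.1 0 0 0 0'
python3 - <<'E'
from h import *
np.set_printoptions(precision=1,suppress=True)
s=r.sense(); w=r.snapshot('wrist'); save(w,'w6');print(s['position'])
import pickle; pickle.dump((s,w),open('w6.pkl','wb'))
for q in ('stay_grip',):
  for f in r.find_in(w,q)[:2]:print(q,f)
E
```

```text
clock: 19.72
position: [472.5, -117.9, 219.5]
ee_rot: [[-0.012, 1.0, 0.0], [1.0, 0.012, -0.0], [-0.0, 0.0, -1.0]]
ft_force: [1.8, -0.3, -0.2]
finger_gap: 42.4
finger_force: 0.0
clock: 20.47
position: [507.9, 91.8, 219.1]
ee_rot: [[-0.009, 1.0, -0.0], [1.0, 0.009, -0.0], [-0.0, -0.0, -1.0]]
ft_force: [0.1, 0.0, 0.0]
finger_gap: 38.0
finger_force: 0.0
[507.9  91.8 219.1]
stay_grip {'bbox': [317.8, 171.2, 17.4, 129.3], 'p': 0.86}
```

View pics/w6.png

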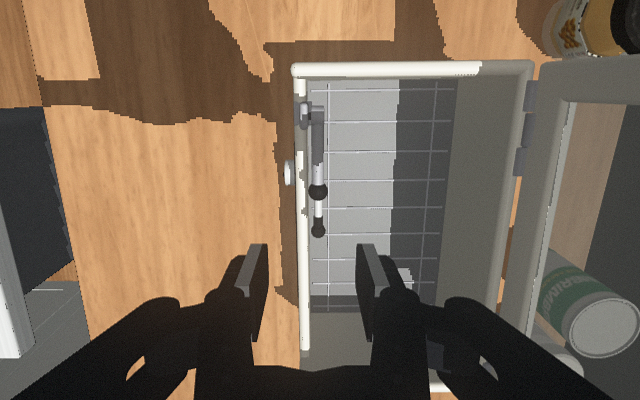

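Knob at (318,191), tip ball at (318,230).

```bash
python3 - <<'E'
from h import *
import pickle
np.set_printoptions(precision=1,suppress=True)
s,w=pickle.load(open('w6.pkl','rb'))
for n,u,v,z in [('knob',318,191,110),('tip',318,230,110),('piv',318,110,110)]: print(n,atz(w,u,v,z,s))
E
```

```text
knob [511.8  93.3 110. ]
tip [512.3  62.4 110. ]
piv [510.9 151.5 110. ]
```

```bash
python3 -m handwheel '-.1 .15 .4 1 0;-.1 0 0 2.5 0;-.1 0 0 2.5 0;-.1 0 0 2.5 0;-.1 0 0 2 0;-.1 0 0 1.2 0;-.1 0 0 .8 0;-.1 0 0 .4 0;-.1 0 0 0 0;-.1 0 0 0 0'; python3 -m handwheel '-1 0 0 0 0;-1 0 0 0 0;-1 0 0 0 0;-1 0 0 0 0;-1 0 0 0 0'
```

```text
clock: 21.4
position: [512.7, 93.4, 90.2]
ee_rot: [[-0.007, 1.0, 0.001], [1.0, 0.007, 0.0], [0.0, 0.001, -1.0]]
ft_force: [0.5, 0.5, 0.7]
finger_gap: 38.0
finger_force: 0.0
clock: 21.82
position: [512.4, 93.6, 90.5]
ee_rot: [[-0.007, 1.0, 0.001], [1.0, 0.007, -0.0], [-0.0, 0.001, -1.0]]
ft_force: [-2.4, -1.1, 7.3]
finger_gap: 10.5
finger_force: 58.4
```

```bash
python3 -m handwheel '-1 .11 0 -1.08 0;-1 .32 0 -1.03 0;-1 .52 0 -.95 0;-1 .7 0 -.83 0;-1 0 0 0 0'; python3 -m handwheel '-1 .85 0 -.67 0;-1 .96 0 -.49 0;-1 1.04 0 -.29 0;-1 0 0 0 0'; python3 -m handwheel '-1 1.08 0 -.08 0;-1 .4 0 .03 0;-1 .3 0 .03 0;-1 0 0 0 0;-1 0 0 0 0'
```

```text
clock: 22.23
position: [512.2, 110.1, 130.7]
ee_rot: [[-0.008, 1.0, 0.001], [1.0, 0.008, -0.002], [-0.002, 0.001, -1.0]]
ft_force: [-7.2, -18.0, 18.4]
finger_gap: 10.2
finger_force: 60.7
clock: 22.57
position: [511.5, 140.2, 143.7]
ee_rot: [[-0.008, 1.0, -0.0], [1.0, 0.008, 0.0], [0.0, -0.0, -1.0]]
ft_force: [-3.3, -0.7, -1.7]
finger_gap: 10.4
finger_force: 60.6
clock: 22.98
position: [512.3, 156.5, 143.5]
ee_rot: [[-0.007, 1.0, 0.001], [1.0, 0.007, 0.0], [0.0, 0.001, -1.0]]
ft_force: [-0.2, -0.2, 0.8]
finger_gap: 0.1
finger_force: 0.0
```

The knob slipped out of the fingers near the end. I'll back off upward and check the stay's angle.

```bash
python3 -m handwheel '-1 0 0 -1 0;-1 0 0 -2.5 0;-1 0 0 -3.5 0;-1 0 0 -3.5 0;-1 0 0 -3 0;-1 0 0 -1.5 0;-1 -2 0 0 0;-1 -3 0 0 0;-1 -1 0 0 0;-1 0 0 0 0'
python3 - <<'E'
from h import *
np.set_printoptions(precision=1,suppress=True)
s=r.sense(); w=r.snapshot('wrist'); save(w,'w7');print(s['position'])
import pickle; pickle.dump((s,w),open('w7.pkl','wb'))
for q in ('stay_grip','stay_pivot'):
  for f in r.find_in(w,q)[:2]:print(q,f)
# projections of knob / tip for candidate stay angles
H=np.array(w['hand_eye']);R=np.array(s['ee_rot'])
def pr(X):
    c=np.linalg.inv(H)@np.r_[R.T@(X-s['position']),1]; c=w['K']@c[:3]; return c[:2]/c[2]
for th in (0,.5,1,1.2,1.4,1.5,1.6,1.71):
    f=lambda d:np.array([512,147.5-d*np.cos(th),110+d*np.sin(th)])
    print(th,pr(f(0)),pr(f(54)),pr(f(85)))
E
```

```text
clock: 23.82
position: [512.4, 94.3, 294.2]
ee_rot: [[-0.004, 1.0, 0.001], [1.0, 0.004, -0.0], [-0.0, 0.001, -1.0]]
ft_force: [0.5, 0.3, -0.5]
finger_gap: -0.1
finger_force: 0.0
[512.4  94.3 294.2]
stay_grip {'bbox': [310.4, 128.6, 18.4, 50.4], 'p': 0.57}
0 [312.2 112.1] [311.9 171. ] [311.7 202.3]
0.5 [312.2 112.1] [312.  170.2] [311.8 205.5]
1 [312.2 112.1] [312.1 153.4] [312.1 182. ]
1.2 [312.2 112.1] [312.2 142.3] [312.2 164.2]
1.4 [312.2 112.1] [312.3 129.2] [312.3 142. ]
1.5 [312.2 112.1] [312.3 122.1] [312.4 129.7]
1.6 [312.2 112.1] [312.4 114.8] [312.5 116.9]
1.71 [312.2 112.1] [312.4 106.7] [312.6 102.4]
```

View pics/w7.png

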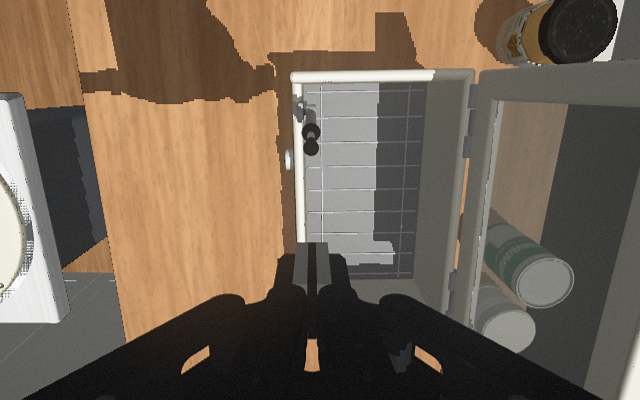

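The knob is at (310,132) and the tip at (310,147), so the stay is at about 1.37 rad. I'll push it the rest of the way from the right with closed fingers.

```bash
python3 -m handwheel '-1 0 0 2 0;-1 0 0 3.5 0;-1 0 0 3.5 0;-1 0 0 3 0;-1 0 0 1.9 0;-1 1 0 0 0;-1 1 0 0 0;-1 1 0 0 0;-1 0 0 0 0;-1 0 0 0 0'; python3 -m handwheel '-1 .4 0 0 0;-1 .4 0 0 0;-1 .2 0 0 0;-1 0 0 0 0;-1 0 0 0 0'
```

```text
clock: 24.8
position: [512.8, 127.5, 155.8]
ee_rot: [[-0.009, 1.0, 0.002], [1.0, 0.009, 0.0], [0.0, 0.002, -1.0]]
ft_force: [0.2, 0.5, 0.2]
finger_gap: -0.2
finger_force: 0.0
clock: 25.22
position: [512.1, 136.2, 154.6]
ee_rot: [[-0.007, 1.0, 0.0], [1.0, 0.007, -0.0], [-0.0, 0.0, -1.0]]
ft_force: [0.8, -1.7, 0.9]
finger_gap: 0.0
finger_force: 1.0
```

```bash
python3 -m handwheel '-1 .2 0 0 0;-1 0 0 0 0;-1 0 0 0 0'; python3 -m handwheel '-1 .2 0 0 0;-1 0 0 0 0;-1 0 0 0 0'
```

```text
clock: 25.47
position: [512.1, 137.2, 154.6]
ee_rot: [[-0.007, 1.0, 0.0], [1.0, 0.007, -0.002], [-0.002, 0.0, -1.0]]
ft_force: [-0.7, -14.3, 5.7]
finger_gap: -0.4
finger_force: 7.2
clock: 25.72
position: [512.1, 137.9, 154.6]
ee_rot: [[-0.007, 1.0, -0.0], [1.0, 0.007, -0.004], [-0.004, -0.0, -1.0]]
ft_force: [0.9, -27.1, 6.3]
finger_gap: -0.1
finger_force: 13.7
```

```bash
python3 -m handwheel '-1 -1 0 0 0;-1 -2 0 0 0;-1 -1.4 0 -.5 0;-1 0 0 -2 0;-1 0 0 -3.5 0;-1 0 0 -3.5 0;-1 0 0 -3 0;-1 0 0 -1.5 0;-1 0 0 0 0;-1 0 0 0 0'
python3 - <<'E'
from h import *
np.set_printoptions(precision=1,suppress=True)
s=r.sense(); w=r.snapshot('wrist'); save(w,'w8');print(s['position'])
H=np.array(w['hand_eye']);R=np.array(s['ee_rot'])
def pr(X):
    c=np.linalg.inv(H)@np.r_[R.T@(X-s['position']),1]; c=w['K']@c[:3]; return c[:2]/c[2]
for th in (1.4,1.5,1.6,1.71):
    f=lambda d:np.array([512,147.5-d*np.cos(th),110+d*np.sin(th)])
    print(th,pr(f(0)),pr(f(54)),pr(f(85)))
u,v=pr(np.array([512,147.5,195])).astype(int)
g=w['pixels'][v-40:v+45,u-15:u+16].max(2)
n,l,st,c=cv2.connectedComponentsWithStats((g<50).astype(np.uint8))
for i in range(1,n):
    if st[i,4]>15: print(st[i]+[u-15,v-40,0,0,0],c[i]+[u-15,v-40])
E
```

```text
clock: 26.55
position: [512.5, 96.4, 294.9]
ee_rot: [[-0.007, 1.0, 0.001], [1.0, 0.007, 0.0], [0.0, 0.001, -1.0]]
ft_force: [0.6, 0.1, -1.2]
finger_gap: -0.1
finger_force: 0.0
[512.5  96.4 294.9]
1.4 [312.1 114.7] [312.2 132.1] [312.2 145.1]
1.5 [312.1 114.7] [312.2 125.1] [312.3 133. ]
1.6 [312.1 114.7] [312.3 117.8] [312.4 120.2]
1.71 [312.1 114.7] [312.3 109.7] [312.5 105.8]
[301  99  19  20 102] [308.5 111.6]
```

The stay is at its stop (about 1.7 rad). Now to the lid handle.

```bash
python3 -m handwheel '-.3 0 0 -3 0;-.3 0 0 -3.5 0;-.3 -1 1.5 -2 0;-.3 -1.5 3 0 0;-.3 -1.5 3.5 0 0;-.3 -1 3.5 0 0;-.3 0 3.5 0 0;-.3 0 2.4 0 0;-.3 0 1.3 0 0;-.3 0 0 0 0'; python3 -m handwheel '-.3 0 .05 0 0;-.3 0 0 0 0'
python3 - <<'E'
from h import *
np.set_printoptions(precision=1,suppress=True)
s=r.sense(); t=r.snapshot('top'); w=r.snapshot('wrist'); save(w,'w9'); save(t,'t9');print(s['position'])
for q in ('lid_handle',):
  for p in (w,t):
   for f in r.find_in(p,q)[:2]:print(q,f)
H=np.array(w['hand_eye']);R=np.array(s['ee_rot'])
def pr(X):
    c=np.linalg.inv(H)@np.r_[R.T@(X-s['position']),1]; c=w['K']@c[:3]; return c[:2]/c[2]
for x in (690,700,710): print(pr(np.array([x,46,330])),pr(np.array([x,90,330])))
print(w['pixels'][150,250:400:5].mean(1).astype(int))
E
```

```text
clock: 27.43
position: [701.4, 47.5, 375.8]
ee_rot: [[-0.007, 1.0, -0.004], [1.0, 0.007, 0.0], [0.0, -0.004, -1.0]]
ft_force: [0.0, 0.1, -1.0]
finger_gap: 30.2
finger_force: 0.0
clock: 27.6
position: [699.5, 47.8, 378.4]
ee_rot: [[-0.007, 1.0, -0.002], [1.0, 0.007, 0.0], [0.0, -0.002, -1.0]]
ft_force: [0.1, -0.5, -0.2]
finger_gap: 30.0
finger_force: 0.0
[699.5  47.8 378.4]
lid_handle {'bbox': [288.1, 182.0, 73.3, 364.0], 'p': 0.64}
lid_handle {'bbox': [148.4, 365.8, 23.3, 21.6], 'p': 0.29}
lid_handle {'bbox': [247.4, 140.2, 81.6, 33.9], 'p': 0.76}
lid_handle {'bbox': [387.9, 210.5, 18.9, 24.2], 'p': 0.45}
[296.6 225.7] [296.2 149.8]
[314.  225.9] [314.7 149.9]
[331.3 226. ] [333.2 150.1]
[ 76  79 100 139 143 140 138 139 139 132  93  96 139 196 157 158 154 156
 160 158 155 156 168 167 171 162 168 172 168 131]
```

```bash
python3 -m handwheel '-.3 0 0 1.5 0;-.3 0 0 2 0;-.3 0 0 1.5 0;-.3 0 0 1 0;-.3 0 0 .7 0;-.3 0 0 .4 0;-.3 0 0 0 0;-.3 0 0 0 0'; python3 -m handwheel '-1 0 0 0 0;-1 0 0 0 0;-1 0 0 0 0;-1 0 0 0 0;-1 0 0 0 0'
```

```text
clock: 28.47
position: [700.4, 47.7, 309.2]
ee_rot: [[-0.007, 1.0, 0.001], [1.0, 0.007, -0.0], [-0.0, 0.001, -1.0]]
ft_force: [-0.4, -0.8, -0.3]
finger_gap: 29.7
finger_force: 0.0
clock: 28.88
position: [699.4, 47.7, 309.5]
ee_rot: [[-0.007, 1.0, -0.001], [1.0, 0.007, -0.0], [-0.0, -0.001, -1.0]]
ft_force: [-9.6, -0.1, 7.0]
finger_gap: 10.0
finger_force: 58.6
```

```bash
python3 -m handwheel '-1 0 -.5 -.06 0;-1 0 -.56 -.07 0;-1 0 -1.06 -.12 0;-1 0 -1.07 -.11 0;-1 0 -1.07 -.02 0;-1 0 -1.07 0 0;-1 0 -1.07 .08 0;-1 0 -1.07 .12 0;-1 0 0 0 0;-1 0 0 0 0'; python3 -m handwheel '-1 0 -1.05 .18 0;-1 0 -1.05 .23 0;-1 0 -1.03 .28 0;-1 0 -1.02 .34 0;-1 0 -1 .38 0;-1 0 -.98 .44 0;-1 0 -.95 .48 0;-1 0 -.94 .53 0;-1 0 0 0 0;-1 0 0 0 0'
```

```text
clock: 29.72
position: [625.6, 46.7, 311.9]
ee_rot: [[-0.007, 1.0, 0.002], [1.0, 0.007, -0.001], [-0.001, 0.002, -1.0]]
ft_force: [-2.3, -2.8, 8.4]
finger_gap: 9.9
finger_force: 61.3
clock: 30.55
position: [544.4, 45.8, 282.6]
ee_rot: [[-0.007, 1.0, -0.0], [1.0, 0.007, -0.001], [-0.001, -0.0, -1.0]]
ft_force: [-7.9, -7.2, 10.6]
finger_gap: 9.8
finger_force: 62.1
```

```bash
python3 -m handwheel '-1 0 -.91 .58 0;-1 0 -.87 .62 0;-1 0 -.84 .67 0;-1 0 -.81 .7 0;-1 0 -.77 .74 0;-1 0 -.73 .78 0;-1 0 0 0 0;-1 0 0 0 0'
```

```text
clock: 31.22
position: [495.3, 45.4, 240.8]
ee_rot: [[-0.007, 1.0, -0.001], [1.0, 0.007, -0.001], [-0.001, -0.001, -1.0]]
ft_force: [-4.4, -7.9, 1.6]
finger_gap: 10.1
finger_force: 62.6
```

```bash
python3 -m handwheel '-1 0 -.55 .65 0;-1 0 -.55 .67 0;-1 0 0 0 0;-1 0 0 0 0;-1 0 0 0 0' | grep -E 'pos|ft'; python3 -m handwheel '-1 0 -.25 .35 0;-1 0 0 0 0;-1 0 0 0 0;-1 0 0 0 0'| grep -E 'pos|ft'; python3 -m handwheel '-1 0 -.12 .18 0;-1 0 0 0 0;-1 0 0 0 0;-1 0 0 0 0'| grep -E 'pos|ft'
```

```text
position: [485.0, 45.3, 228.1]
ft_force: [-2.5, -9.0, 2.0]
position: [482.5, 45.2, 224.7]
ft_force: [-4.5, -9.8, 3.9]
position: [481.2, 45.5, 222.7]
ft_force: [-2.3, -7.5, -0.2]
```

```bash
for i in 1 2; do :; done; python3 -m handwheel '-1 0 -.12 .18 0;-1 0 0 0 0;-1 0 0 0 0'| grep -E 'pos|ft'; python3 -m handwheel '-1 0 -.12 .18 0;-1 0 0 0 0;-1 0 0 0 0'| grep -E 'pos|ft'
```

```text
position: [479.9, 45.5, 220.9]
ft_force: [-3.2, -6.8, -0.1]
position: [478.7, 45.5, 219.1]
ft_force: [-3.6, -7.0, 0.6]
```

```bash
python3 -m handwheel '-1 0 -.12 .18 0;-1 0 0 0 0;-1 0 0 0 0'| grep -E 'pos|ft'; python3 -m handwheel '-1 0 -.12 .18 0;-1 0 0 0 0;-1 0 0 0 0'| grep -E 'pos|ft'
```

```text
position: [477.5, 45.5, 217.3]
ft_force: [-3.6, -6.9, 1.6]
position: [476.4, 45.4, 215.5]
ft_force: [-2.7, -7.9, 1.4]
```

```bash
python3 -m handwheel '-1 0 -.12 .18 0;-1 0 0 0 0;-1 0 0 0 0'| grep -E 'pos|ft'; python3 -m handwheel '-1 0 -.11 .18 0;-1 0 0 0 0;-1 0 0 0 0'| grep -E 'pos|ft'
```

```text
position: [475.3, 45.4, 213.8]
ft_force: [-3.3, -6.8, 1.4]
position: [474.1, 45.4, 212.0]
ft_force: [-3.6, -7.9, 1.5]
```

```bash
python3 -m handwheel '-1 0 -.06 .09 0;-1 0 0 0 0;-1 0 0 0 0'| grep -E 'pos|ft'; python3 -m handwheel '-1 0 -.06 .09 0;-1 0 0 0 0;-1 0 0 0 0'| grep -E 'pos|ft'
```

```text
position: [473.6, 45.4, 211.1]
ft_force: [-4.9, -7.6, 1.6]
position: [473.1, 45.4, 210.3]
ft_force: [-3.3, -8.3, 4.3]
```

```bash
python3 -m handwheel '-1 0 -.05 .09 0;-1 0 0 0 0;-1 0 0 0 0'| grep -E 'pos|ft'
```

```text
position: [472.7, 45.4, 209.5]
ft_force: [-5.3, -7.4, 6.3]
```

```bash
python3 -m handwheel '-1 0 -.03 .05 0;-1 0 0 0 0;-1 0 0 0 0'| grep -E 'pos|ft'
```

```text
position: [472.4, 45.4, 209.1]
ft_force: [-4.8, -7.0, 5.7]
```

```bash
python3 -m handwheel '-1 0 -.03 .05 0;-1 0 0 0 0;-1 0 0 0 0'| grep -E 'pos|ft'; python3 - <<'E'
from h import *
np.set_printoptions(precision=1,suppress=True)
w=r.snapshot('wrist'); save(w,'wA'); s=r.sense(); print(s['ft_force'],s['ft_torque'])
t=r.snapshot('side'); save(t,'sA')
E
```

```text
position: [472.1, 45.4, 208.7]
ft_force: [-4.7, -8.4, 8.2]
[-4.7 -7.6  8.1] [-1.2  0.3  0.3]
```

```bash
python3 -m handwheel '-1 0 .02 -.04 0;-1 0 0 0 0;-.5 0 0 0 0;-.5 0 0 0 0;-.5 0 0 0 0;-.5 0 0 0 0'; python3 -m handwheel '-.5 0 0 -.5 0;-.5 0 0 -1 0;-.5 0 0 -2 0;-.5 0 0 -2 0;-.5 0 0 -2 0;-.5 0 0 -2 0;-.5 0 0 -1 0;-.5 0 0 0 0'
```

```text
clock: 35.65
position: [472.2, 46.2, 208.3]
ee_rot: [[-0.007, 1.0, 0.0], [1.0, 0.007, 0.0], [0.0, 0.0, -1.0]]
ft_force: [0.5, -1.1, -0.5]
finger_gap: 21.3
finger_force: 0.0
clock: 36.32
position: [473.1, 46.1, 315.7]
ee_rot: [[-0.007, 1.0, 0.004], [1.0, 0.007, -0.0], [-0.0, 0.004, -1.0]]
ft_force: [1.1, 0.2, -0.1]
finger_gap: 21.3
finger_force: 0.0
```

```bash
python3 - <<'E'
from h import *
np.set_printoptions(precision=1,suppress=True)
s=r.sense(); w=r.snapshot('wrist')
for q in ('lid_handle','stay_grip'):
  for f in r.find_in(w,q)[:2]:print(q,f)
H=np.array(w['hand_eye']);R=np.array(s['ee_rot'])
def pr(X):
    c=np.linalg.inv(H)@np.r_[R.T@(X-s['position']),1]; c=w['K']@c[:3]; return c[:2]/c[2]
for th in (0,.3,.4,.5,.55):
    x=655-214*np.cos(th)+6*np.sin(th); z=118+214*np.sin(th)+6*np.cos(th)
    print(th,pr(np.array([x,98,z])),pr(np.array([x,-6,z])), 'edge corner',pr(np.array([655-178*np.cos(th),178,118+178*np.sin(th)])))
g=cv2.cvtColor(w['pixels'],cv2.COLOR_RGB2GRAY)
for v in (80,110,140,170): print(v,g[v,270:400:4])
E
```

```text
lid_handle {'bbox': [415.1, 171.6, 229.9, 343.1], 'p': 0.64}
stay_grip {'bbox': [414.4, 167.5, 233.5, 335.0], 'p': 0.4}
0 [277.1 112.9] [279.2 219.2] edge corner [317.3  18.5]
0.3 [284.8 118.8] [286.5 246.1] edge corner [329.6   5.2]
0.4 [294.2 121.3] [295.  257.1] edge corner [339.8  -0.1]
0.5 [308.2 124.1] [307.5 269.1] edge corner [353.9  -5.8]
0.55 [317.2 125.7] [315.4 275.4] edge corner [362.5  -8.9]
80 [ 60 133 131 143  65  59  61  62  63  64  63  68  76  73  71  78 100 120
 125 120 127 112 135 211 215 216 217 216 216 214 216 215 213]
110 [138 134 138 134  70  65  63  60  63  66  74 118 138 149 144 144 146 150
 152 155 151 155 158 154 215 217 217 215 216 213 215 215 223]
140 [134 136 135 141  62  63  66  68  67  72  83  77  67  72  71  39 106 122
 122 130 126 125 151 214 217 218 217 217 214 215 217 216 159]
170 [131 133 132 137  68  68  65  69  67  79  78  76  70  78  76  45 107 121
 126 127 127 123 101 215 217 216 216 218 218 214 217 215 171]
```

```bash
python3 -c "
from rig import r
print(r.job_done())"
```

```text
the job is handed in; nothing more can be done
None
```

I've handed the job in; no verdict came back: the lid was swung back to its stop, the glass set upright in the tray, the stay pushed to its stop (about 1.7 rad) after the knob slipped from the fingers once, and the lid eased onto it and let go, resting ajar at about 0.5 rad by the last camera check.

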